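Open the stuck hardware jar in the bench nest

ROBOT

A 6-joint arm with a two-finger parallel gripper is mounted at the origin on the work surface. World frame = base frame: x ahead of the robot, y to its left, z up, the work surface at z = 0. Lengths are in m, angles in rad, forces in N, time in s.
With the tool pointing down it reaches from about 0.35 to 0.775 m from the base axis. Payload 5.5 kg.
Tool frame: the origin (TCP) lies midway between the tips of the shut fingers; the grasp point (between the pads) lies 19 mm behind it; z points along the fingers, y is the line along which they close (so a half turn about z gives the same grasp; the last joint's range is limited). The gripper opens to 85 mm and grips with 20 to 120 N. Pads are 22 mm wide; open, the fingers measure 114 mm over their backs; the gripper's body (76 mm by 85 mm) begins 54 mm behind the grasp point. The pads swing forward as they close: fully open they stand 13 mm farther back than shut.
Start: joints at [-1.369, 0.313, 0.046, 1.304, 0, 1.431], TCP at [0.193, -0.542, 0.231] pointing down, gripper open.
Joint ranges: [-2.76, 2.76], [-0.86, 1.69], [-1.03, 1.26], [-2.2, 2.34], [-1.47, 1.5], [-3.14, 3.14]. Speed limits (rad/s): [2.57, 2.57, 3.14, 3.14, 3.14, 3.14].

INTERFACE

Orientations are given as a unit quaternion [w, x, y, z].
In Python, from workcell import telemetry, imaging, env gives the robot as it stands. The module is installed in compiled form; this text tells all that it offers.
- The arm moves only by the tool step_arm, never from a script. Its argument "moves" is a list of rows, each a list of 3 entries, a list of its own where there are three numbers: the shift along the tool's x, y, z in mm, then the turn, a rotation vector about the tool's x, y, z in rad, then the finger opening in mm, from 0 to 85.4. A call has 1 to 8 rows; each row is the pose to reach, as a shift and turn from the pose commanded when the call began, along the tool's axes at that moment; what a row does not reach only later rows make up. A row lasts 1/12 s, in which the tool goes at most 41.7 mm and 7.16 degrees, less where a joint would pass 70% of its speed; a pose out of reach is approached as far as the arm can. A call with a gripper value outside its range is refused whole. The fingers move at their own pace and stop on an object; "grip_force" is the grip in N (left out, the last holds). Time passes only in rows, so rows that repeat a pose let the fingers close. It gives the time, the measured TCP pose, the force, the opening and the grip force at its end, in the units of the state.
- telemetry.get_state(): the state, without advancing time (a new reading comes with each control period).
- imaging.read_camera(name): name is "scene" or "side" or "wrist"; returns the picture (420x560x3 uint8, red, green, blue); there is no depth.
- imaging.camera_params(name): a dict with "camera_matrix" (3x3 intrinsics, pixels), "D" ([k1, k2, p1, p2, k3] as OpenCV has them; the pictures are not rectified), "pose" (4x4, takes a point from camera to world coordinates). Camera axes: x right, y up, looking along -z (the intrinsics and any distortion apply to the point x, -y, -z); pixel columns grow to the right and rows downward; lengths in m; the calibration is good to about 2 mm. A picture is of the moment at which its call begins: read the wrist's pose just before it. camera_params takes no time and is no camera call; for the wrist camera it gives the pose at the moment of the call.
- env.hand_in(): hands the job in; it is judged then, once.
The state is a dict: "clock": time; "joint_pos": joint angles; "qvel": joint speeds; "tau": joint torques, N m; "tcp_pos": TCP position; "orientation": TCP orientation; "wrist_force": force on the tool from outside, world axes, zero at the start; "ft_torque": the same for the moment, N m; "finger_gap": finger opening in m; "grip_force": force on a finger pad.
Only numpy, scipy, OpenCV 4.12 (cv2) and the standard library are available. Lean on these libraries where they do the work, as an engineer would, in place of code of your own. Each camera call takes 0.05 s, during which the arm holds its last target. There are 200 camera calls.

TASK

Lift the closed, black-capped jar of thumbscrews, without dropping it, and set it fully down in the square nest bolted to the optical table, so that it cannot turn. Then unscrew the tight cap counterclockwise until the threads let go, raise it and finish while still holding the cap level just above the open mouth, a centimetre or two clear of the rim, with the jar left standing in the nest. Leave the yellow meter, the lens mount and the screwdriver where they are.

Things in the scene. Friction and masses are not known exactly. Their poses are not given: they have to be found in the camera images.
- jar: Clear glass jar of thumbscrews, 0.25 to 0.42 kg, loose; starts standing on the table. Square body 62 x 62 mm, 64 mm high, then a round neck 41 mm across (49 over the threads) to the rim at 92.9 mm. Origin at the centre of its underside, z up, x and y square to its sides; red tick on the shoulder at +x. Closed, it may be lifted by its cap. On the bare table it would turn with the cap.
- jar_rim (a point): Centre of the mouth at rim height, 92.9 mm above the jar's underside. Turned counterclockwise from above by 40 to 50 degrees relative to the jar, the cap leaves the threads; at about 95 degrees it meets a stop; clockwise is blocked. A springy rubber ring in the mouth pushes the cap up with about 10 N, so turning takes up to 0.5 N m, and lifts a freed cap a few mm.
- cap: Round black ribbed screw cap, 58 mm across, 26 mm high, 50 g. Origin at the centre of its lower edge, z up. Closed, its lower edge is 72 mm above the jar's underside (8 mm above the shoulder), its top 98 mm; the lower edge must rise 21 mm to be level with the rim. A white line on its top points along its x, starting within 6 degrees of the jar's x.
- cap_top (a point): Centre of the cap's top face, 26 mm above its lower edge.
- cap_mark (a point): Outer end of the white line, on the cap's top edge, 29 mm from its axis along the cap's x.
- nest: Square dark steel nest with red base, fixed, 85 mm square (about 90 over the lips). Origin at the centre of its underside, x and y square to its walls. Floor 6 mm above the table, pocket 67 x 67 mm, walls up to 30 mm, then lips flaring at 45 degrees to 37 mm above the table. The jar fits in any of four quarter turns, 2.5 mm free each side, and can then turn about 5 degrees either way.
- meter: Yellow hand-held power meter, 130 x 75 x 32 mm, lying on the table; origin at the centre of its underside. Leave alone.
- lens_mount: Black post with a round lens mount, base 60 mm across, 127 mm high; origin at the centre of its underside. Leave alone.
- driver: Screwdriver 160 mm long, red handle to -x, lying along its x axis. Leave alone.
Mind the look-alikes: they are no part of the job. What is shaped like the cap but blue, green or turquoise is not meant.

How it is judged:
By the outcome, as a careful person would: the job done as asked, in the order asked, and still so for the second after the job is handed in, while the arm keeps its last pose, push and grip.
It also fails if it takes over 48 s, if anything falls off the work surface, if the arm or the gripper's body presses on something with over 40 N, if the wrist force passes 120 N, or if a joint passes its speed limit or range.

## Working session

There is one attempt and no reset: what is moved stays moved. The work goes in short steps, Python scripts to look and compute and a tool call to move; the robot and the scene stay as the last step left them, time stands still between calls to the robot, and variables do not carry over. Pictures are saved under pics/ and viewed, at most 10 in all, crops included, and the job is handed in when it is done.

Besides the shell and the picture viewer there is one more tool, called as name(argument=value, ...) on one line, values as JSON. step_arm: Moves the arm, as the interface text tells. Its arguments: {"type":"object","properties":{"moves":{"type":"array"},"grip_force":{"type":"number"}},"required":["moves"]}

```bash
mkdir -p pics; cat > h.py <<'E'
import numpy as np, cv2
from workcell import telemetry, imaging, env
from scipy.spatial.transform import Rotation as R
def shot(n,f=None):
    p=imaging.camera_params(n); im=imaging.read_camera(n)
    if f: cv2.imwrite('pics/'+f,im[:,:,::-1])
    return im,p
def rays(p,uv):
    K=np.array(p['camera_matrix']);T=np.array(p['pose'])
    u=cv2.undistortPoints(np.array(uv,float).reshape(-1,1,2),K,np.array(p['D'],float)).reshape(-1,2)
    d=np.c_[u[:,0],-u[:,1],-np.ones(len(u))]@T[:3,:3].T
    return T[:3,3],d
def onz(p,uv,z):
    o,d=rays(p,uv); return o+d*((z-o[2])/d[:,2:])
def proj(p,X):
    K=np.array(p['camera_matrix']);T=np.array(p['pose'])
    c=(np.atleast_2d(X)-T[:3,3])@T[:3,:3]*[1,-1,-1]
    return cv2.projectPoints(c,np.zeros(3),np.zeros(3),K,np.array(p['D'],float))[0].reshape(-1,2)
def st():
    s=telemetry.get_state()
    for k in('clock','joint_pos','tcp_pos','orientation','wrist_force','finger_gap'):print(k,np.round(s[k],4))
    return s
E
python3 - <<'E'
from h import *
st()
a,pa=shot('scene','scene.png');b,pb=shot('side','side.png');c,pc=shot('wrist','wrist.png')
np.set_printoptions(precision=3,suppress=True)
for p in(pa,pb,pc):print(p['pose'],np.array(p['camera_matrix']).tolist())
E
```

```text
clock 0.0
joint_pos [-1.3686  0.314   0.045   1.3036 -0.      1.4312]
tcp_pos [ 0.1926 -0.5412  0.2304]
orientation [-9.000e-04  9.854e-01  1.701e-01 -0.000e+00]
wrist_force [-0.2982  0.1714 -0.3893]
finger_gap 0.0855
[[-0.872 -0.285  0.397  0.958]
 [ 0.489 -0.54   0.685  0.61 ]
 [ 0.019  0.792  0.611  0.678]
 [ 0.     0.     0.     1.   ]] [[419.5293101540335, 0.0, 280.4468203729712], [0.0, 419.5293101540335, 207.14491350587275], [0.0, 0.0, 1.0]]
[[ 0.936  0.254 -0.242  0.427]
 [-0.351  0.658 -0.666 -0.531]
 [-0.01   0.709  0.705  0.609]
 [ 0.     0.     0.     1.   ]] [[386.9494854473302, 0.0, 271.9201338091623], [0.0, 386.9494854473302, 213.4004833656129], [0.0, 0.0, 1.0]]
[[ 0.336  0.904  0.264  0.259]
 [-0.942  0.322  0.094 -0.518]
 [-0.001 -0.28   0.96   0.372]
 [ 0.     0.     0.     1.   ]] [[301.0165713322661, 0.0, 280.1992627334823], [0.0, 301.0165713322661, 202.66173643664084], [0.0, 0.0, 1.0]]
```

View pics/scene.png

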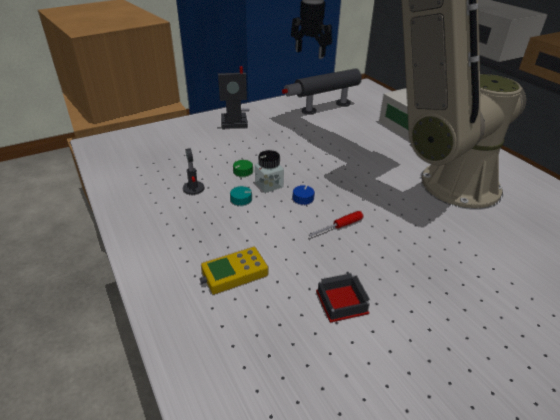

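View pics/side.png

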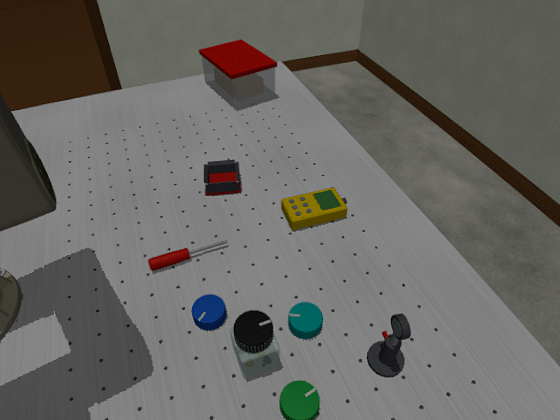

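Candidates in side (and scene) pixels: black cap on the jar at (253,330) (269,158), turquoise (305,320) (241,195), blue (209,312) (303,194), green (300,402) (243,168). The only black one on a glass jar is at (253,330), so I choose that. The nest is at side (222,177), scene (343,297).

```bash
python3 - <<'E'
from h import *
a,pa=shot('scene');b,pb=shot('side')
np.set_printoptions(precision=4,suppress=True)
c=cv2.resize(b[290:400,210:300],None,fx=5,fy=5,interpolation=cv2.INTER_CUBIC)
d=cv2.resize(b[145:205,190:255],None,fx=5,fy=5,interpolation=cv2.INTER_CUBIC)
o=np.zeros((550,450+325,3),np.uint8);o[:,:450]=c;o[:300,450:]=d
cv2.imwrite('pics/crop.png',o[:,:,::-1])
print('cap top rough',onz(pb,[253,328],.098),onz(pa,[269,155],.098))
# nest red floor
for im,p,box in((a,pa,(310,265,380,325)),(b,pb,(195,150,250,200))):
    x0,y0,x1,y1=box;s=im[y0:y1,x0:x1].astype(int)
    m=((s[...,0]>90)&(s[...,1]<60)).astype(np.uint8)
    n,l,stt,cen=cv2.connectedComponentsWithStats(m)
    for i in range(1,n):
        if stt[i,4]>20: print(stt[i],cen[i]+[x0,y0],onz(p,cen[i]+[x0,y0],.006))
E
```

```text
cap top rough [[ 0.4943 -0.2588  0.098 ]] [[ 0.4954 -0.255   0.098 ]]
[ 16  21  33  23 494] [341.832  296.8907] [[0.5571 0.1806 0.006 ]]
[19 47 40 10 90] [348.4333 316.7222] [[0.5752 0.2279 0.006 ]]
[ 15  22  26  11 228] [222.6535 176.8772] [[0.566  0.2014 0.006 ]]
```

View pics/crop.png

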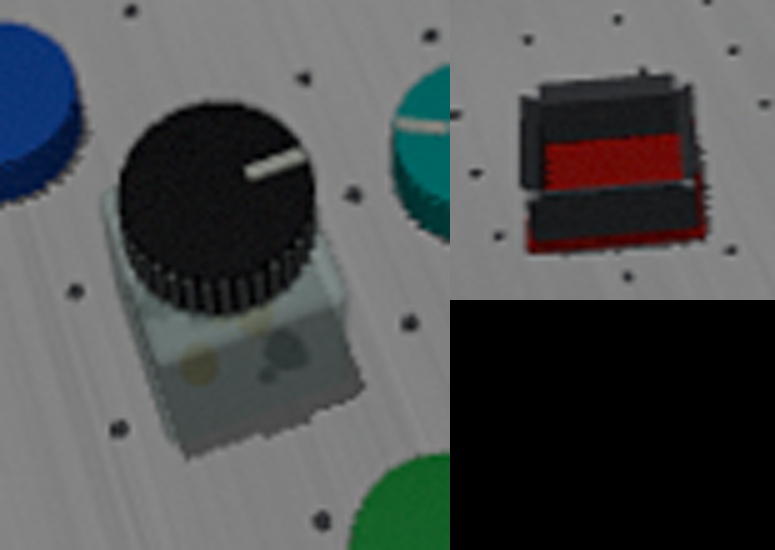

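The crop confirms the black ribbed cap with the white line on the glass jar: cap-top centre about (253.4,328), mark end (270.6,321). The nest's front base edge runs (205.6,195)–(240.6,192).

```bash
python3 - <<'E'
from h import *
pb=imaging.camera_params('side');pa=imaging.camera_params('scene')
np.set_printoptions(precision=4,suppress=True)
def yaw(p,u,v,z):
    a,b=onz(p,[u,v],z);return np.degrees(np.arctan2(*(b-a)[1::-1])),a,b
print('mark',yaw(pb,[253.4,328],[270.6,321],.098))
print('bottom',yaw(pb,[248,381],[282,367],0))
print('should',yaw(pb,[242,363],[279,350],.064))
print('nestfront',yaw(pb,[205.6,195],[240.6,192.2],0))
# jar and decoys
print('decoys',onz(pb,[[305,318],[209,309],[300,400]],.026))
E
```

```text
mark (np.float64(3.7492369459318953), array([ 0.4948, -0.259 ,  0.098 ]), array([ 0.5221, -0.2572,  0.098 ]))
bottom (np.float64(2.232379821736082), array([ 0.4702, -0.2913,  0.    ]), array([ 0.5285, -0.2891,  0.    ]))
should (np.float64(-0.29162554259587103), array([ 0.4657, -0.2884,  0.064 ]), array([ 0.5232, -0.2887,  0.064 ]))
nestfront (np.float64(-14.406945574732116), array([0.512 , 0.1585, 0.    ]), array([0.592, 0.138, 0.   ]))
decoys [[ 0.5916 -0.2341  0.026 ]
 [ 0.4442 -0.1595  0.026 ]
 [ 0.5303 -0.3551  0.026 ]]
```

step_arm(moves=[[[38,-16,3],[0,0,-0.12],85],[[76,-33,6],[0,0,-0.24],85],[[114,-50,9],[0,0,-0.36],85],[[152,-66,12],[0,0,-0.48],85],[[190,-83,15],[0,0,-0.6],85],[[228,-99,18],[0,0,-0.72],85],[[266,-116,21],[0,0,-0.84],85],[[304,-132,24],[0,0,-0.96],85]])

```text
clock: 0.92
tcp_pos: [0.436, -0.3138, 0.2073]
orientation: [0.0, 0.794, 0.608, -0.0]
wrist_force: [0.8, -0.2, 0.0]
finger_gap: 0.0848
grip_force: 0.0
```

```bash
python3 - <<'E'
from h import *
s=st();r=R.from_quat(np.roll(s['orientation'],-1))
print('tool d',r.inv().apply(np.array([.495,-.258,.19])-s['tcp_pos'])*1000, r.as_matrix()[:,0])
E
```

```text
clock 0.9167
joint_pos [-0.7733  0.2479 -0.1013  1.2213 -0.      1.0607]
tcp_pos [ 0.436  -0.3138  0.2073]
orientation [ 2.000e-04  7.938e-01  6.082e-01 -0.000e+00]
wrist_force [ 0.7957 -0.174   0.0358]
finger_gap 0.0848
tool d [69.23521549 42.45863522 17.27962968] [ 2.60213074e-01  9.65551199e-01 -1.93927597e-04]
```

step_arm(moves=[[[24,14,6],[0,0,0],85],[[48,28,12],[0,0,0],85],[[69,42,17],[0,0,0],85],[[69,42,17],[0,0,0],85]])

```text
clock: 1.25
tcp_pos: [0.4959, -0.2568, 0.189]
orientation: [-0.001, 0.794, 0.608, 0.001]
wrist_force: [0.2, -0.1, 0.1]
finger_gap: 0.0851
grip_force: 0.0
```

```bash
python3 - <<'E'
from h import *
np.set_printoptions(precision=4,suppress=True)
s=st()
w,p=shot('wrist','w1.png')
print('expected cap px',proj(p,[[.495,-.258,.098],[.524,-.256,.098]]))
E
```

```text
clock 1.25
joint_pos [-0.6223  0.2976 -0.0797  1.1947  0.0015  1.2126]
tcp_pos [ 0.4959 -0.2568  0.189 ]
orientation [-0.0008  0.7941  0.6078  0.0005]
wrist_force [ 0.1695 -0.1131  0.1436]
finger_gap 0.0851
expected cap px [[279.7576 207.2359]
 [314.0504 195.925 ]]
```

View pics/w1.png

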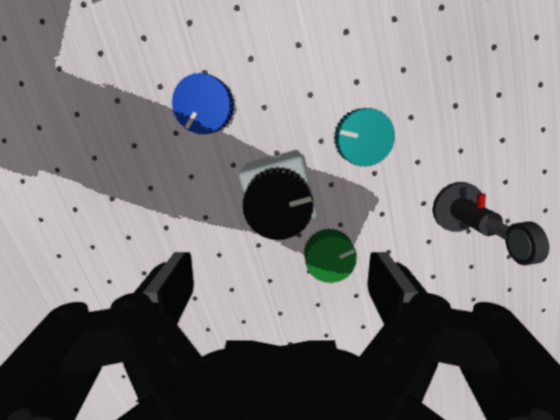

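The wrist view shows the cap at (278,205) with the mark end at (312,201) and the jar's rear shoulder edge from (241,173) to (303,152). Green, blue and turquoise caps stand around it, clear of the fingers.

```bash
python3 - <<'E'
from h import *
np.set_printoptions(precision=4,suppress=True)
s=telemetry.get_state()
w,p=shot('wrist')
m=(w.max(2)<45).astype(np.uint8);m[250:]=0;m[:,:230]=0;m[:,330:]=0
m=cv2.morphologyEx(m,cv2.MORPH_CLOSE,np.ones((7,7)))
n,l,q,c=cv2.connectedComponentsWithStats(m);i=1+np.argmax(q[1:,4]);print(q[i],c[i])
C=onz(p,c[i],.09)[0];M=onz(p,[312,201],.098)[0];print(C,M)
e=onz(p,[[241,173],[303,152]],.064);print('jar yaw',np.degrees(np.arctan2(*(e[1]-e[0])[1::-1])), e)
print('mark',np.degrees(np.arctan2(*(M-onz(p,c[i],.098)[0])[1::-1])))
r=R.from_quat(np.roll(s['orientation'],-1))
print('tool d',r.inv().apply(np.r_[C[:2],.062]-s['tcp_pos'])*1000)
E
```

```text
[ 244  166   70   71 3901] [278.5637 201.7672]
[ 0.4933 -0.2572  0.09  ] [ 0.5201 -0.2614  0.098 ]
jar yaw 3.5917093763603365 [[ 0.4655 -0.2295  0.064 ]
 [ 0.524  -0.2259  0.064 ]]
mark -13.754744536365049
tool d [  0.557   -1.4986 127.4553]
```

step_arm(moves=[[[0,-1,40],[0,0,0],85],[[0,-1,78],[0,0,0],85],[[0,-1,108],[0,0,0],85],[[0,-1,127],[0,0,0],85],[[0,-1,127],[0,0,0],85],[[0,-1,127],[0,0,0],70]], grip_force=80)

```text
clock: 1.85
tcp_pos: [0.4914, -0.2604, 0.0629]
orientation: [-0.001, 0.796, 0.605, -0.0]
wrist_force: [-0.8, -0.2, -0.7]
finger_gap: 0.0752
grip_force: 0.0
```

step_arm(moves=[[[0,0,0],[0,0,0],50],[[0,0,0],[0,0,0],50],[[0,0,0],[0,0,0],50],[[0,0,0],[0,0,0],50],[[0,0,0],[0,0,0],50],[[0,0,0],[0,0,0],50]], grip_force=80)

```text
clock: 2.35
tcp_pos: [0.4933, -0.2613, 0.0656]
orientation: [0.002, 0.796, 0.606, -0.0]
wrist_force: [-3.8, -1.1, 6.5]
finger_gap: 0.0566
grip_force: 84.0
```

```bash
python3 - <<'E'
from h import *
np.set_printoptions(precision=4,suppress=True)
s=st();print(s['ft_torque'])
w,p=shot('wrist')
b,pb=shot('side')
A=cv2.resize(w[180:,160:400],(480,480));B=cv2.resize(b[280:400,200:300],(300,360))
o=np.zeros((480,780,3),np.uint8);o[:,:480]=A;o[:360,480:]=B
cv2.imwrite('pics/g1.png',o[:,:,::-1])
q=R.from_quat(np.roll(s['orientation'],-1)).as_matrix()
print(proj(p,[s['tcp_pos']*[1,1,0]+[0,0,.098],s['tcp_pos']*[1,1,0]+[0,0,.098]+.029*q[:,0]]))
E
```

```text
clock 2.35
joint_pos [-0.63    0.3831 -0.2787  0.9056 -0.0015  1.2103]
tcp_pos [ 0.4933 -0.2613  0.0656]
orientation [ 0.0018  0.7957  0.6057 -0.0003]
wrist_force [-3.8135 -1.1042  6.4578]
finger_gap 0.0566
[-0.1483  0.807  -0.0047]
[[280.6954 291.2796]
 [280.7814 226.1806]]
```

View pics/g1.png

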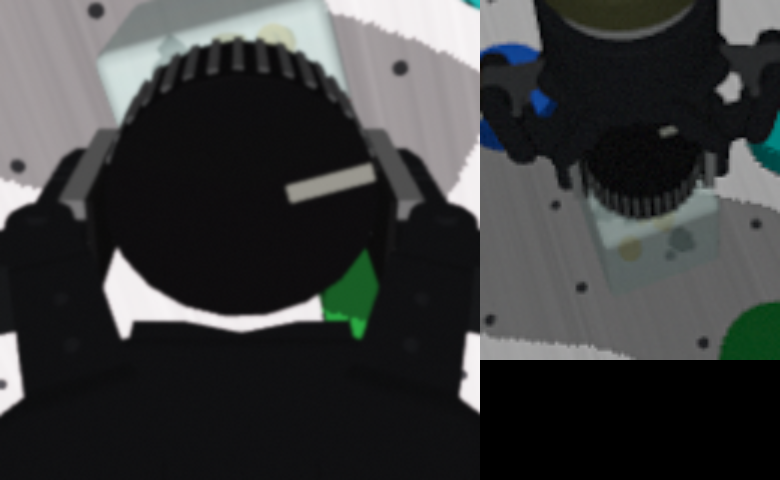

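The cap is gripped, but its top centre, at about (280,276), lies a few mm ahead of the tool axis (280,291). I'll regrip 4 mm farther along tool x and 2 mm higher.

step_arm(moves=[[[0,0,0],[0,0,0],75],[[0,0,0],[0,0,0],75],[[0,0,0],[0,0,0],75],[[2,0,-1],[0,0,0],75],[[4,0,-2],[0,0,0],75],[[4,0,-2],[0,0,0],75],[[4,0,-2],[0,0,0],75]])

```text
clock: 3.03
tcp_pos: [0.494, -0.2558, 0.0653]
orientation: [0.0, 0.795, 0.606, 0.0]
wrist_force: [0.0, -0.8, 0.4]
finger_gap: 0.075
grip_force: 0.0
```

```bash
python3 - <<'E'
from h import *
np.set_printoptions(precision=4,suppress=True)
s=st()
w,p=shot('wrist')
q=R.from_quat(np.roll(s['orientation'],-1)).as_matrix()
m=(w.max(2)<45)
# front rim (image bottom) & sides of top face between fingers
col=[]
for x in(270,275,280,285,290):
    y=np.where(~m[276:345,x])[0]; y=y[0]+276 if len(y) else -1
    col.append([x,y])
print(col)
P=onz(p,col,.098)
print((P-s['tcp_pos'])@q*1000)
E
```

```text
clock 3.0333
joint_pos [-0.6222  0.3824 -0.2806  0.9077 -0.      1.2172]
tcp_pos [ 0.494  -0.2558  0.0653]
orientation [0.0001 0.7954 0.6061 0.    ]
wrist_force [ 0.0486 -0.8288  0.4005]
finger_gap 0.075
[[270, -1], [275, -1], [280, -1], [285, -1], [290, -1]]
[[107.2392  -3.4757 -32.6716]
 [107.2362  -1.8557 -32.6715]
 [107.2358  -0.2359 -32.6713]
 [107.2378   1.3839 -32.6711]
 [107.2423   3.0039 -32.6709]]
```

step_arm(moves=[[[0,0,0],[0,0,0],50],[[0,0,0],[0,0,0],50],[[0,0,0],[0,0,0],50],[[0,0,0],[0,0,0],50],[[0,0,0],[0,0,0],50],[[0,0,0],[0,0,0],50]], grip_force=80)

```text
clock: 3.58
tcp_pos: [0.4942, -0.2561, 0.0657]
orientation: [0.0, 0.796, 0.606, 0.0]
wrist_force: [0.1, 2.3, 5.9]
finger_gap: 0.0565
grip_force: 83.9
```

step_arm(moves=[[[0,0,-10],[0,0,0],50],[[0,0,-25],[0,0,0],50],[[0,0,-50],[0,0,0],50],[[0,0,-80],[0,0,0],50],[[0,0,-80],[0,0,0],50],[[0,0,-80],[0,0,0],50]])

```text
clock: 4.08
tcp_pos: [0.4945, -0.2568, 0.1464]
orientation: [0.001, 0.796, 0.606, 0.0]
wrist_force: [-0.3, -0.1, -4.6]
finger_gap: 0.0567
grip_force: 86.2
```

```bash
python3 - <<'E'
from h import *
np.set_printoptions(precision=4,suppress=True)
s=st();print(s['ft_torque'])
w,p=shot('wrist')
b,pb=shot('side')
a,pa=shot('scene')
A=w[180:,140:420];B=cv2.resize(b[230:390,200:320],(360,480));Cc=cv2.resize(a[100:220,210:330],(240,240))
o=np.zeros((480,640,3),np.uint8);o[:240,:280]=A;o[240:,:240]=Cc;o[:,280:]=B
cv2.imwrite('pics/g2.png',o[:,:,::-1])
E
```

```text
clock 4.0833
joint_pos [-0.6228  0.3158 -0.162   1.0902 -0.0003  1.2172]
tcp_pos [ 0.4945 -0.2568  0.1464]
orientation [0.0014 0.7956 0.6058 0.0002]
wrist_force [-0.3255 -0.0622 -4.5866]
finger_gap 0.0567
[ 0.0144  0.0333 -0.0405]
```

View pics/g2.png

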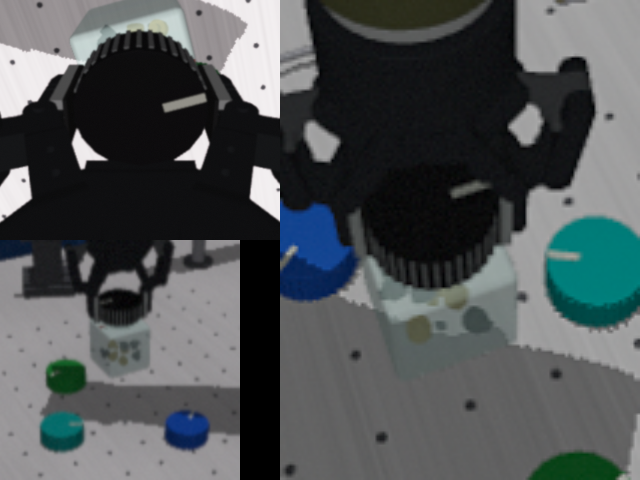

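The jar hangs from the gripper, level and clear of the table. Next I carry it toward the nest, stop short of it and look.

step_arm(moves=[[[20,-2,-3],[0,0,0.02],50],[[55,-6,-6],[0,0,0.06],50],[[92,-11,-10],[0,0,0.1],50],[[130,-16,-10],[0,0,0.14],50],[[168,-20,-10],[0,0,0.18],50],[[206,-25,-10],[0,0,0.22],50],[[244,-30,-10],[0,0,0.26],50],[[280,-34,-10],[0,0,0.28],50]])

```text
clock: 4.9
tcp_pos: [0.5339, 0.0251, 0.1534]
orientation: [-0.001, 0.873, 0.488, -0.002]
wrist_force: [0.9, -0.6, -4.7]
finger_gap: 0.0563
grip_force: 86.2
```

step_arm(moves=[[[30,5,0],[0,0,0],50],[[55,9,0],[0,0,0],50],[[75,11,0],[0,0,0],50],[[80,12,0],[0,0,0],50],[[80,12,0],[0,0,0],50],[[80,12,0],[0,0,0],50]])

```text
clock: 5.4
tcp_pos: [0.5861, 0.0846, 0.1536]
orientation: [-0.001, 0.872, 0.489, -0.002]
wrist_force: [-0.2, 0.2, -4.5]
finger_gap: 0.0564
grip_force: 86.6
```

```bash
python3 - <<'E'
from h import *
s=st()
w,p=shot('wrist','w2.png')
print(proj(p,[[.562,.19,.037]]))
E
```

```text
clock 5.4
joint_pos [ 8.3000e-03  3.8140e-01 -4.8600e-02  1.1444e+00 -7.0000e-04  2.1277e+00]
tcp_pos [0.5861 0.0846 0.1536]
orientation [-6.000e-04  8.722e-01  4.891e-01 -1.800e-03]
wrist_force [-0.2398  0.1805 -4.4721]
finger_gap 0.0564
[[189.31355047 106.55437819]]
```

View pics/w2.png

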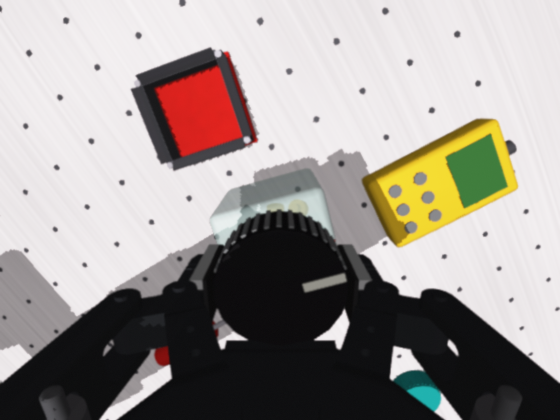

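```bash
python3 - <<'E'
from h import *
w=cv2.imread('pics/w2.png')
cv2.imwrite('pics/w2c.png',cv2.resize(w[40:240,120:350],None,fx=3,fy=3,interpolation=cv2.INTER_CUBIC))
E
```

```text
(no output)
```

View pics/w2c.png

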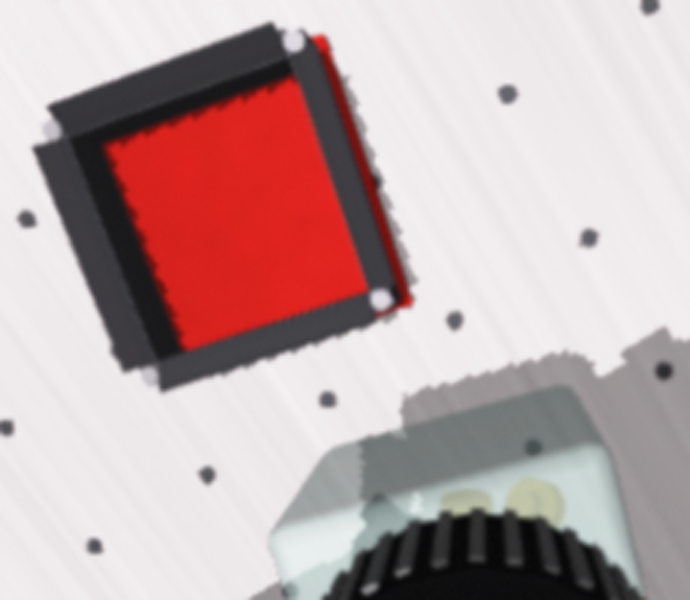

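```bash
python3 - <<'E'
from h import *
np.set_printoptions(precision=4,suppress=True)
s=telemetry.get_state();p=imaging.camera_params('wrist')
f=lambda l:np.array(l,float)/3+[120,40]
N=onz(p,f([[75,140],[297,62],[368,289],[158,358]]),.030)
print(N, N.mean(0),[np.linalg.norm(N[i]-N[i-1]) for i in range(4)])
yw=lambda a,b:np.degrees(np.arctan2(*(b-a)[1::-1]))
print('nest',yw(N[0],N[1]),yw(N[3],N[2]),yw(N[3],N[0])-90,yw(N[2],N[1])-90)
u=s['tcp_pos'][2]-.0657
B=onz(p,f([[335,447],[572,385]]),u);S=onz(p,f([[275,533],[600,445]]),u+.064)
print('jar',yw(*B),yw(*S))
r=R.from_quat(np.roll(s['orientation'],-1))
for E in(B,S):print('edge tool',r.inv().apply(E-s['tcp_pos'])*1000)
print('toolx yaw',np.degrees(np.arctan2(*r.as_matrix()[:2,0][::-1])))
print('d',r.inv().apply(np.r_[N.mean(0)[:2],s['tcp_pos'][2]]-s['tcp_pos'])*1000)
E
```

```text
[[0.5377 0.2246 0.03  ]
 [0.6024 0.2076 0.03  ]
 [0.5854 0.1459 0.03  ]
 [0.5211 0.1621 0.03  ]] [0.5616 0.1851 0.03  ] [np.float64(0.06461848270239501), np.float64(0.06690612786652009), np.float64(0.0640272820829808), np.float64(0.06633426598730156)]
nest -14.644783058780995 -14.129698732279216 -14.896468453593343 -15.412952526100284
jar -16.537032015773942 -15.70158780060437
edge tool [[ 19.7495 -34.3675  65.7404]
 [ 34.6017  21.2777  65.5721]]
edge tool [[ 20.4716 -34.582    1.739 ]
 [ 35.7773  19.5797   1.5732]]
toolx yaw 58.51855880581987
d [ 73.255  -73.4717   0.0171]
```

step_arm(moves=[[[19,-19,0],[0,0,0],50],[[42,-42,0],[0,0,-0.01],50],[[64,-63,5],[0,0,-0.02],50],[[76,-75,15],[0,0,-0.02],50],[[76,-75,25],[0,0,-0.02],50],[[76,-75,30],[0,0,-0.02],50],[[76,-75,30],[0,0,-0.02],50],[[76,-75,30],[0,0,-0.02],50]])

```text
clock: 6.12
tcp_pos: [0.5629, 0.1873, 0.125]
orientation: [0.0, 0.868, 0.497, -0.001]
wrist_force: [0.1, -0.5, -3.8]
finger_gap: 0.0565
grip_force: 86.7
```

```bash
python3 - <<'E'
from h import *
np.set_printoptions(precision=4,suppress=True)
s=st()
r=R.from_quat(np.roll(s['orientation'],-1))
print('d',r.inv().apply(np.array([.562,.189,.0717])-s['tcp_pos'])*1000)
b,pb=shot('side');a,pa=shot('scene')
A=cv2.resize(a[210:340,280:410],(390,390));B=cv2.resize(b[100:220,160:290],(390,360))
o=np.zeros((390,780,3),np.uint8);o[:,:390]=A;o[:360,390:]=B
cv2.imwrite('pics/n1.png',o[:,:,::-1])
E
```

```text
clock 6.1167
joint_pos [ 0.1863  0.3991 -0.0951  1.0778 -0.0005  2.2879]
tcp_pos [0.5629 0.1873 0.125 ]
orientation [ 0.      0.8678  0.4968 -0.0007]
wrist_force [ 0.123  -0.4636 -3.7713]
finger_gap 0.0565
d [ 1.0638 -1.5806 53.2549]
```

View pics/n1.png

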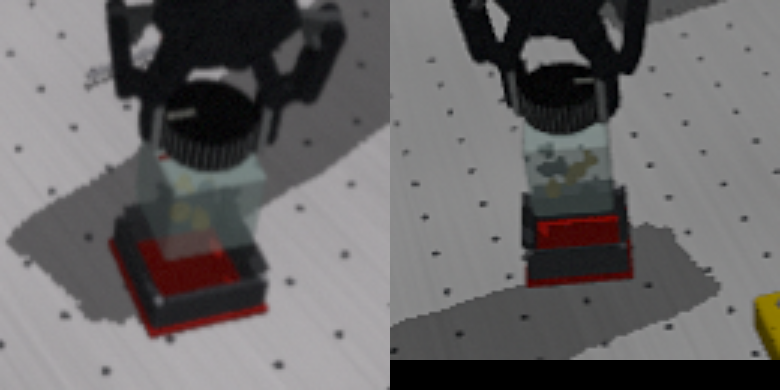

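The jar hangs above the nest, square with it. I lower it while watching the force.

step_arm(moves=[[[1,-1,8],[0,0,0],50],[[1,-1,16],[0,0,0],50],[[1,-1,22],[0,0,0],50],[[1,-1,27],[0,0,0],50],[[1,-1,31],[0,0,0],50],[[1,-1,35],[0,0,0],50],[[1,-1,38],[0,0,0],50],[[1,-1,38],[0,0,0],50]])

```text
clock: 6.88
tcp_pos: [0.5623, 0.1902, 0.0864]
orientation: [-0.0, 0.867, 0.498, -0.001]
wrist_force: [-0.1, -0.5, -4.9]
finger_gap: 0.0565
grip_force: 86.8
```

step_arm(moves=[[[0,0,4],[0,0,0],50],[[0,0,8],[0,0,0],50],[[0,0,11],[0,0,0],50],[[0,0,13],[0,0,0],50],[[0,0,14],[0,0,0],50],[[0,0,15],[0,0,0],50],[[0,0,15],[0,0,0],50]])

```text
clock: 7.47
tcp_pos: [0.5627, 0.1902, 0.0723]
orientation: [0.0, 0.867, 0.498, -0.0]
wrist_force: [-0.7, -1.7, -4.2]
finger_gap: 0.0565
grip_force: 86.9
```

step_arm(moves=[[[0,0,1],[0,0,0],50],[[0,0,2],[0,0,0],50],[[0,0,2],[0,0,0],50],[[0,0,2],[0,0,0],50]], grip_force=110)

```text
clock: 7.8
tcp_pos: [0.5629, 0.1903, 0.0719]
orientation: [0.0, 0.867, 0.498, 0.001]
wrist_force: [-3.8, -1.9, 6.3]
finger_gap: 0.0564
grip_force: 115.7
```

Seated: the force turned upward at z 0.072. I now turn the cap counterclockwise.

step_arm(moves=[[[0,0,0],[0,0,-0.08],50],[[0,0,0],[0,0,-0.16],50],[[0,0,0],[0,0,-0.25],50],[[0,0,0],[0,0,-0.34],50],[[0,-0.5,0],[0,0,-0.43],50],[[0,-0.5,0],[0,0,-0.52],50],[[0,-0.5,0],[0,0,-0.6],50],[[0,-0.5,0],[0,0,-0.6],50]])

```text
clock: 8.47
tcp_pos: [0.5628, 0.1902, 0.0724]
orientation: [0.001, 0.68, 0.733, 0.001]
wrist_force: [-4.5, -2.3, 8.2]
finger_gap: 0.056
grip_force: 115.8
```

```bash
python3 - <<'E'
from h import *
s=st();print(np.round(s['ft_torque'],3))
E
```

```text
clock 8.4667
joint_pos [ 1.9130e-01  4.3940e-01 -1.7170e-01  9.5770e-01 -8.0000e-04  1.6879e+00]
tcp_pos [0.5628 0.1902 0.0724]
orientation [9.000e-04 6.804e-01 7.328e-01 6.000e-04]
wrist_force [-4.5309 -2.3182  8.1791]
finger_gap 0.056
[-0.382  0.831  0.122]
```

step_arm(moves=[[[0,0,0],[0,0,-0.08],50],[[0,0,0],[0,0,-0.16],50],[[0,0,0],[0,0,-0.24],50],[[0,0,0],[0,0,-0.32],50],[[0,0,0],[0,0,-0.4],50],[[0,0,0],[0,0,-0.48],50],[[0,0,0],[0,0,-0.54],50],[[0,0,0],[0,0,-0.54],50]])

```text
clock: 9.13
tcp_pos: [0.5626, 0.19, 0.0723]
orientation: [0.001, 0.461, 0.888, 0.0]
wrist_force: [-5.4, -2.9, 9.4]
finger_gap: 0.0563
grip_force: 115.9
```

```bash
python3 - <<'E'
from h import *
s=st();print(np.round(s['ft_torque'],3))
b,pb=shot('side');a,pa=shot('scene');w,pw=shot('wrist')
A=cv2.resize(a[210:340,280:410],(300,300));B=cv2.resize(b[100:220,160:290],(390,360))
o=np.zeros((600,700,3),np.uint8);o[:300,:300]=A;o[:360,300:690]=B;o[360:600,300:580]=w[180:,140:420]
cv2.imwrite('pics/u1.png',o[:,:,::-1])
E
```

```text
clock 9.1333
joint_pos [ 1.9120e-01  4.3940e-01 -1.7190e-01  9.5810e-01 -1.1000e-03  1.1488e+00]
tcp_pos [0.5626 0.19   0.0723]
orientation [0.0009 0.4607 0.8875 0.    ]
wrist_force [-5.3659 -2.8538  9.4243]
finger_gap 0.0563
[-0.617  0.93   0.079]
```

View pics/u1.png

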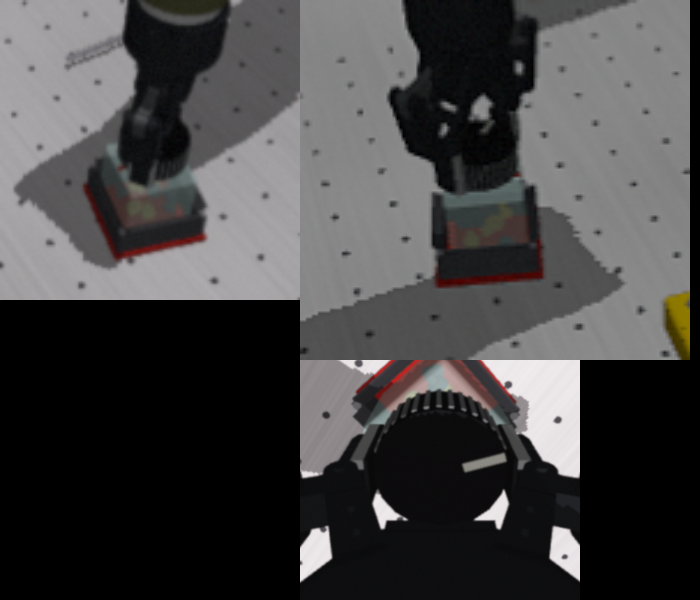

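The mark keeps its place between the fingers, so the cap turned about 65° without slipping, and the jar sits in the nest. I raise the cap a little and check the force.

step_arm(moves=[[[0,0,-2],[0,0,0],50],[[0,0,-4],[0,0,0],50],[[0,0,-6],[0,0,0],50],[[0,0,-8],[0,0,0],50],[[0,0,-8],[0,0,0],50],[[0,0,-8],[0,0,0],50]])

```text
clock: 9.78
tcp_pos: [0.5626, 0.1903, 0.0783]
orientation: [0.0, 0.462, 0.887, -0.0]
wrist_force: [-1.7, -2.5, 0.8]
finger_gap: 0.0559
grip_force: 116.5
```

step_arm(moves=[[[0,0,-3],[0,0,0],50],[[0,0,-7],[0,0,0],50],[[0,0,-11],[0,0,0],50],[[0,0,-16],[0,0,0],50],[[0,0,-21],[0,0,0],50],[[0,0,-26],[0,0,0],50],[[0,0,-30],[0,0,0],50],[[0,0,-30],[0,0,0],50]])

```text
clock: 10.45
tcp_pos: [0.5632, 0.1907, 0.1096]
orientation: [0.001, 0.462, 0.887, 0.001]
wrist_force: [-0.5, 1.0, -0.2]
finger_gap: 0.0561
grip_force: 116.4
```

step_arm(moves=[[[0,0,0],[0,0,0],50],[[0,0,0],[0,0,0],50],[[0,0,0],[0,0,0],50],[[0,0,0],[0,0,0],50]])

```text
clock: 10.78
tcp_pos: [0.5621, 0.1904, 0.1079]
orientation: [-0.0, 0.462, 0.887, -0.0]
wrist_force: [-1.3, -1.5, -0.5]
finger_gap: 0.056
grip_force: 116.4
```

```bash
python3 - <<'E'
from h import *
s=st()
b,pb=shot('side');a,pa=shot('scene')
A=cv2.resize(a[210:340,280:410],(390,390));B=cv2.resize(b[100:220,160:290],(390,360))
o=np.zeros((390,780,3),np.uint8);o[:,:390]=A;o[:360,390:]=B
cv2.imwrite('pics/f1.png',o[:,:,::-1])
E
```

```text
clock 10.7833
joint_pos [ 1.9150e-01  4.1120e-01 -1.2090e-01  1.0393e+00 -1.0000e-04  1.1513e+00]
tcp_pos [0.5621 0.1904 0.1079]
orientation [-2.000e-04  4.617e-01  8.871e-01 -2.000e-04]
wrist_force [-1.2606 -1.453  -0.511 ]
finger_gap 0.056
```

The force is down to the cap's own weight (−0.5 N), so the jar stayed in the nest. The cap is about 36 mm above its closed height, which puts it about 15 mm clear of the rim, and it is level.

```bash
python3 -c "
from workcell import env
print(env.hand_in())"
```

```text
the job is handed in; nothing more can be done
None
```

Job handed in at about 11 s of the 48 s: the jar stands in the nest, and the gripper holds the unscrewed cap level about 15 mm above the rim (this last state read from force and position, not checked in a picture).

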